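# Tip two detergent tablets from the flap caddy into the dosing tray

### The arm

A 6-joint arm with a two-finger parallel gripper is mounted at the origin on the work surface. World frame = base frame: x ahead of the robot, y to its left, z up, the work surface at z = 0. Lengths are in m, angles in rad, forces in N, time in s.
With the tool pointing down it reaches from about 0.3 to 0.85 m from the base axis. Payload 4.2 kg.
Tool frame: the origin (TCP) lies at the very end of the fingers, on their centre line; the grasp point (between the pads) lies arm.pinch_z behind it (arm.pinch_z is the distance from the TCP to the grasp point, in m); x points along the fingers, z is the direction in which the jaws open and shut, and the axes are right-handed (so a half turn about x gives the same grasp; the last joint's range is limited). The gripper opens to 91 mm and grips with 3 to 60 N. Pads are 32 mm wide; open, the fingers measure 118 mm over their backs; the gripper's body (76 mm by 178 mm) begins 60 mm behind the grasp point.
Start: joints at [-0.02, 0.32, 1.565, -0, 1.257, -0.02], TCP at [0.575, 0, 0.214] pointing down, gripper open.
Joint ranges: [-3.11, 3.11], [-0.84, 2.01], [0.21, 2.61], [-1.34, 4.49], [0.05, 2.63], [-2.56, 2.56]. Speed limits (rad/s): [2.57, 2.57, 3.14, 3.14, 3.14, 3.14].

### API

Orientations are given as a unit quaternion [w, x, y, z].
In Python, from rig import arm gives the robot as it stands. Calls block until the motion is done:
- arm.reach(position, orientation): joint-space move of the TCP to a pose.
- arm.move_linear(position, ori=None, speed=0.15): straight line of the TCP; ori=None keeps the orientation; speed is the mean speed in m/s.
- arm.set_joints(angles): joint-space move.
- arm.set_gripper(opening): opening from 0.0 (shut) to 1.0 (fully open); the grip force is fixed at half the most; returns when the fingers have stopped.
- arm.pause(seconds).
- arm.solve_ik(position, orientation): joint angles nearest the present ones, or None.
- arm.observe(): the state.
- arm.capture(name): name is "scene" or "side" or "wrist"; returns (picture, depth): 420x560x3 uint8, red, green, blue; 420x560 float32, m along the optical axis (not along the pixel's ray), 0 where there is no reading.
- arm.get_calibration(name): a dict with "intrinsics" (3x3 intrinsics, pixels), "dist" ([k1, k2, p1, p2, k3] as OpenCV has them; the pictures are not rectified), "pose" (4x4, takes a point from camera to world coordinates). Camera axes: x right, y down, z forward; pixel columns grow to the right and rows downward; lengths in m; the calibration is good to about 2 mm. A picture is of the moment at which its call begins: read the wrist's pose just before it. get_calibration takes no time and is no camera call; for the wrist camera it gives the pose at the moment of the call.
A pose or a line that the arm cannot do raises arm.IKError and nothing moves.
- arm.sign_off(): hands the job in, once; it reports no verdict.
Trained networks look in the newest picture that a camera, given by its name, has taken for a name from the list of things; names that differ only in an ending like _2 or _b are one class to them, and where a whole thing is asked for, a point or a joint stands for the part that bears it (a point fixed in the world has none). Each returns a list of dicts, best first, with "score" (0 to 1); they miss things now and then, are a little off and sometimes report something else, mostly with a low value. They report only what shows in the picture. A call takes as long as a camera call.
- arm.outline_of(camera, label): "pixels" (420x560 bool, what is visible of it) and "bbox" ([left, top, right, bottom] in pixels, round what is visible of it).
- arm.mark_of(camera, label): "at" ([column, row] in pixels: a listed point, or the origin of a listed thing).
The state is a dict: "time": time; "qpos": joint angles; "dq": joint speeds; "joint_efforts": joint torques, N m; "tool_pos": TCP position; "eef_rot": TCP orientation; "force": force on the tool from outside, world axes, zero at the start; "torque": the same for the moment, N m; "width": opening from 0.0 (shut) to 1.0 (fully open).
Only numpy, scipy, OpenCV 4.12 (cv2) and the standard library are available. Lean on these libraries where they do the work, as an engineer would, in place of code of your own. Each camera call takes 0.05 s, during which the arm holds its last target. There are 200 camera calls.

### The job

Pick up the blue caddy and tip it, flap end down, over the green dosing tray, just far enough that its flap swings open and both white tablets slide out into the tray; never turn it on end. Then stand the blue caddy upright on the counter again, clear of the tray, and let go. Leave the yellow caddy alone.

Things in the scene. Friction and masses are not known exactly. Their poses are not given: they have to be found in the camera images.
- blue_caddy: Blue box 110 long (its x) x 46 wide (its y) x 65 mm high, clear top, about 0.25 kg, loose. Grasp from above across the 46 mm, at mid-length. Origin: centre of the underside, z up. Its -x end, facing roughly the robot, is closed by a white flap hinged along that end's top edge; a faint spring shuts it; it swings out by its own weight as that end tips down. From above: white strip at the flap end, blue at the other.
- yellow_caddy: The same box in yellow, holding two orange tablets, loose; not to be used or disturbed.
- dose_tray: Green open square tray, 180 x 180 x 45 mm high, walls 5 mm thick, floor 5 mm thick, fixed to the counter. Origin: centre of its underside, z up, x and y along its sides.
- tablet_a: White tablet, 28 x 28 x 13 mm, 20 g, slippery, loose on the blue caddy's flat inner floor (3 mm up), nearer the flap. Origin: centre of its underside. It starts to slide at about 20 degrees of tip, runs out fast at 40 to 45, and leaves over the bottom edge of the -x end (55 mm from the caddy's origin).
- tablet_b: The same, the tablet behind it in the blue caddy. Origin: centre of its underside.

How it is judged:
By the outcome, as a careful person would: the job done as asked, in the order asked, and still so for the second after the job is handed in, with the robot touching nothing.
It also fails if it takes over 58 s, if anything falls off the work surface, if the arm or the gripper's body presses on something with over 40 N, if the wrist force passes 120 N, or if a joint passes its speed limit or range.

## Working session

There is one attempt and no reset: what is moved stays moved. The work goes in short steps, each a Python script; the robot and the scene stay as the last script left them, time stands still between calls to the robot, and variables do not carry over. Pictures are saved under pics/ and viewed, on a budget of 10 in all, crops included, one or two more only if the job needs it, and the job is handed in when it is done.

```bash
mkdir -p pics; ls
cat > h.py <<'E'
import numpy as np, cv2
from rig import arm
from scipy.spatial.transform import Rotation as R
def snap(n,f):
    p,d=arm.capture(n); cv2.imwrite('pics/'+f,p[:,:,::-1]); return p,d
def cloud(n,d,mask):
    c=arm.get_calibration(n); v,u=np.nonzero(mask&(d>0))
    q=cv2.undistortPoints(np.c_[u,v].astype(np.float64)[:,None],np.array(c['intrinsics']),np.array(c['dist']))[:,0]
    z=d[v,u]; P=np.c_[q*z[:,None],z]; T=np.array(c['pose'])
    return P@T[:3,:3].T+T[:3,3]
E
python3 - <<'E'
from h import *
import numpy as np
print(arm.pinch_z, arm.observe())
for n in ['scene','side']:
    p,d=snap(n,n+'0.png')
    np.savez(n+'0.npz',p=p,d=d)
    print(n,np.round(np.array(arm.get_calibration(n)['pose']),3).tolist())
    for l in ['blue_caddy','yellow_caddy','dose_tray','tablet_a']:
        for o in arm.outline_of(n,l)[:3]:
            P=cloud(n,d,o['pixels'])
            if len(P)<5: continue
            print(l,round(o['score'],2),o['bbox'],len(P),np.round(np.percentile(P,[1,50,99],axis=0),3).tolist())
E
```

```text
pics
0.0188 {'time': 0.0, 'qpos': array([-2.00039960e-02,  3.20294825e-01,  1.56568156e+00,  4.02337381e-05,
        1.25738872e+00, -1.99994925e-02]), 'dq': array([ 6.26451885e-04, -6.82876863e-05,  1.55372056e-04,  1.78497580e-04,
        9.49764181e-05,  1.71627604e-03]), 'joint_efforts': array([-5.01459035e-04, -4.12465632e+01, -2.31973493e+01,  7.28826877e-02,
        4.58198413e-02, -1.41870069e-04]), 'tool_pos': array([5.74493664e-01, 2.14488445e-05, 2.13117622e-01]), 'eef_rot': array([7.06480246e-01, 3.20483614e-05, 7.07732761e-01, 2.00688180e-05]), 'force': array([-0.46291819,  0.65541353, -0.44644555]), 'torque': array([-0.00615773,  0.00770074, -0.03907339]), 'width': 0.9970235526511765}
scene [[-0.202, 0.632, -0.748, 1.208], [0.979, 0.117, -0.166, 0.153], [-0.017, -0.766, -0.643, 0.607], [0.0, 0.0, 0.0, 1.0]]
blue_caddy 0.97 [138.6, 166.1, 178.4, 217.0] 1652 [[0.48, -0.302, -0.0], [0.563, -0.263, 0.052], [0.597, -0.248, 0.067]]
yellow_caddy 0.69 [418.7, 190.8, 457.1, 254.5] 1817 [[0.481, 0.297, 0.001], [0.565, 0.317, 0.06], [0.592, 0.346, 0.067]]
dose_tray 0.76 [250.6, 170.5, 344.5, 253.6] 6172 [[0.439, -0.042, -0.0], [0.525, 0.044, 0.006], [0.624, 0.135, 0.046]]
tablet_a 0.59 [418.7, 189.3, 455.7, 252.2] 1782 [[0.481, 0.297, 0.002], [0.565, 0.317, 0.061], [0.592, 0.346, 0.067]]
side [[-0.996, -0.065, 0.066, 0.499], [-0.092, 0.7, -0.708, 0.696], [-0.0, -0.711, -0.703, 0.745], [0.0, 0.0, 0.0, 1.0]]
blue_caddy 0.92 [278.4, 136.3, 324.2, 162.8] 977 [[0.481, -0.299, 0.002], [0.545, -0.257, 0.05], [0.594, 0.016, 0.253]]
yellow_caddy 0.72 [248.7, 322.2, 321.5, 362.6] 2598 [[0.475, 0.282, 0.001], [0.532, 0.338, 0.064], [0.589, 0.348, 0.068]]
dose_tray 0.9 [251.9, 204.3, 334.0, 278.7] 5623 [[0.441, -0.045, 0.002], [0.532, 0.041, 0.007], [0.621, 0.139, 0.047]]
```

Run:
```python
from h import *
for n in ['scene','side']:
    f=np.load(n+'0.npz')
    P=cloud(n,f['d'],np.ones((420,560),bool)).astype(np.float32)
    for nm,(x0,x1,y0,y1,z0,z1) in dict(blue=(.45,.63,-.34,-.21,.06,.072),blueall=(.45,.63,-.34,-.21,.02,.075),tray=(.4,.66,-.08,.17,.04,.05),yel=(.45,.63,.26,.39,.06,.072)).items():
        Q=P[(P[:,0]>x0)&(P[:,0]<x1)&(P[:,1]>y0)&(P[:,1]<y1)&(P[:,2]>z0)&(P[:,2]<z1)]
        if len(Q)<10: print(n,nm,'few');continue
        (c,s,a)=cv2.minAreaRect(Q[:,:2]*1000); print(n,nm,len(Q),np.round(c,1),np.round(s,1),round(a,1),np.median(Q[:,2]))
im=cv2.imread('pics/scene0.png'); im2=cv2.imread('pics/side0.png')
a=cv2.resize(im[110:310,90:490],(800,400)); cv2.imwrite('pics/v1.png',a)
```

```text
scene blue 712 [ 539.4 -275.8] [117.4  47.9] 4.7 0.064738
scene blueall 1335 [ 539.  -275.6] [118.5  49.2] 4.3 0.0625604
scene tray 819 [529.7  46.2] [185.2 178.5] 2.4 0.04397527
scene yel 927 [533.3 322. ] [118.  46.] 2.8 0.06478955
side blue 370 [ 538.2 -275.8] [114.2  53.5] 5.0 0.0658534
side blueall 773 [ 538.2 -275.8] [114.2  53.5] 5.0 0.058741484
side tray 793 [531.1  46. ] [182.5 183.6] 2.7 0.04498458
side yel 1592 [532.6 322.5] [115.4  48.2] 3.5 0.06490533
```

View pics/v1.png

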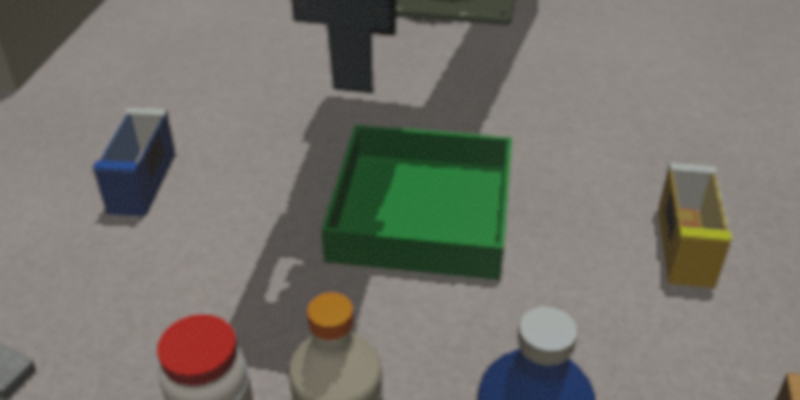

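The picture shows the blue caddy at left (crop ~135,160), its white flap end towards the robot. The tray is in the middle (~420,200), the yellow caddy at right (~697,225), and both cameras agree on the poses. Next I'll check IK and hover for a wrist-camera refinement.

```bash
cat >> h.py <<'E'
H=0.043  # grasp point height above caddy underside
def pose(org,yaw,th,sgn):
    """TCP pose that holds caddy origin at org, yaw, tipped th (deg) flap end down, grasped at mid-length"""
    B=R.from_euler('z',yaw,degrees=True)*R.from_euler('y',-th,degrees=True)
    T=B*R.from_euler('z',90*sgn,degrees=True)*R.from_euler('y',90,degrees=True)
    q=T.as_quat()
    return np.array(org)+B.apply([0,0,H-arm.pinch_z]), np.r_[q[3],q[:3]]
def lip_pose(lip,yaw,th,sgn):
    B=R.from_euler('z',yaw,degrees=True)*R.from_euler('y',-th,degrees=True)
    return pose(np.array(lip)-B.apply([-.055,0,0]),yaw,th,sgn)
LIP=[.545,.046,.078]
E
python3 - <<'E'
from h import *
for s in (1,-1):
    print(s,np.round(arm.solve_ik(*pose([.539,-.276,0],4.7,0,s)),2))
    for th in (0,20,43,50):
        q=arm.solve_ik(*lip_pose(LIP,3,th,s)); print(th,None if q is None else np.round(q,2))
E
```

```text
1 [-0.49  0.54  1.73  0.    0.87 -2.15]
0 [ 0.06  0.45  1.66  0.    1.03 -1.56]
20 [ 0.06  0.28  1.95 -0.01  0.56 -1.55]
43 [0.07 0.18 2.3  3.28 0.09 1.45]
50 [0.07 0.19 2.41 3.19 0.33 1.54]
-1 [-0.49  0.54  1.73 -0.    0.87  1.  ]
0 [ 0.06  0.45  1.66 -0.    1.03  1.58]
20 [ 0.06  0.28  1.95 -0.01  0.56  1.59]
43 [ 0.07  0.18  2.3   3.28  0.09 -1.69]
50 [ 0.07  0.19  2.41  3.19  0.33 -1.6 ]
```

Run:
```python
from h import *
for s in (1,-1):
  for yaw in (-90,-70,-50,-30,30,50,70,90):
    out=[]
    b=R.from_euler('z',yaw,degrees=True).apply([.018,0,0])
    for th in (0,25,35,43,50):
        q=arm.solve_ik(*lip_pose(np.array([.530,.046,.078])+b,yaw,th,s)); out.append(None if q is None else np.round(q,2).tolist())
    print(s,yaw,*out)
```

```text
1 -90 [-0.07, 0.35, 1.83, -0.0, 0.96, -0.07] [0.22, 0.38, 1.81, -0.48, 1.1, 0.47] [0.32, 0.43, 1.79, -0.62, 1.21, 0.64] [0.39, 0.48, 1.78, -0.71, 1.3, 0.74] [0.45, 0.53, 1.77, -0.78, 1.39, 0.82]
1 -70 [-0.06, 0.38, 1.77, -0.0, 0.99, -0.41] [0.22, 0.34, 1.87, -0.54, 0.94, 0.2] [0.34, 0.37, 1.91, -0.75, 1.01, 0.44] [0.42, 0.4, 1.93, -0.88, 1.08, 0.61] [0.49, 0.45, 1.95, -0.97, 1.16, 0.75]
1 -50 [-0.04, 0.41, 1.72, 0.0, 1.01, -0.74] [0.2, 0.3, 1.94, -0.56, 0.77, -0.11] [0.32, 0.3, 2.02, -0.86, 0.78, 0.24] [0.41, 0.32, 2.07, -1.08, 0.84, 0.5] [0.48, 0.36, 2.12, -1.23, 0.92, 0.71]
1 -30 [-0.0, 0.44, 1.68, 0.0, 1.02, -1.05] [0.17, 0.27, 1.98, -0.5, 0.6, -0.51] [0.25, 0.24, 2.1, -0.93, 0.52, -0.03] [0.33, 0.25, 2.2, -1.33, 0.56, 0.42] None
1 30 [0.12, 0.44, 1.67, 0.0, 1.03, -1.98] [-0.02, 0.26, 2.0, 0.43, 0.54, -2.45] None None [-0.22, 0.24, 2.33, 1.8, 0.57, 2.33]
1 50 [0.16, 0.43, 1.7, 0.0, 1.02, -2.29] None None None [-0.34, 0.31, 2.2, 1.35, 0.83, 2.42]
1 70 None None None None [-0.37, 0.4, 2.04, 1.06, 1.07, 2.4]
1 90 None None None [-0.28, 0.44, 1.86, 0.77, 1.22, 2.44] [-0.34, 0.49, 1.86
[... 484 characters left out ...]
, 0.69] [-0.09, 0.22, 2.14, 0.93, 0.43, 0.16] [-0.16, 0.22, 2.24, 1.45, 0.45, -0.41] [-0.22, 0.24, 2.33, 1.8, 0.57, -0.81]
-1 50 [0.16, 0.43, 1.7, -0.0, 1.02, 0.85] [-0.06, 0.29, 1.96, 0.55, 0.7, 0.24] [-0.17, 0.27, 2.06, 0.9, 0.68, -0.16] [-0.26, 0.28, 2.14, 1.17, 0.74, -0.48] [-0.34, 0.31, 2.2, 1.35, 0.83, -0.72]
-1 70 [0.18, 0.4, 1.75, -0.0, 1.0, 0.53] [-0.09, 0.32, 1.91, 0.56, 0.88, -0.1] [-0.21, 0.33, 1.96, 0.79, 0.92, -0.38] [-0.3, 0.36, 2.0, 0.95, 0.99, -0.58] [-0.37, 0.4, 2.04, 1.06, 1.07, -0.74]
-1 90 [0.2, 0.37, 1.8, -0.0, 0.97, 0.2] [-0.09, 0.36, 1.84, 0.51, 1.04, -0.38] [-0.2, 0.4, 1.85, 0.67, 1.13, -0.57] [-0.28, 0.44, 1.86, 0.77, 1.22, -0.7] [-0.34, 0.49, 1.86, 0.85, 1.3, -0.8]
```

Tipping with the caddy yawed about 90° (sgn −1) stays clear of the wrist singularity. Now I'll hover over the caddy.

Run:
```python
from h import *
p,q=pose([.539,-.276,.12],4.7,0,-1)
arm.reach(p,q); print(arm.observe()['time'],arm.observe()['tool_pos'])
pic,d=snap('wrist','w1.png'); np.savez('w1.npz',d=d)
P=cloud('wrist',d,np.ones(d.shape,bool)).astype(np.float32)
print(np.percentile(P[:,:],[0,50,100],axis=0))
Q=P[(abs(P[:,0]-.54)<.1)&(abs(P[:,1]+.276)<.06)&(P[:,2]>.058)&(P[:,2]<.072)]
if len(Q)>10: print(len(Q),cv2.minAreaRect(Q[:,:2]*1000))
for o in arm.outline_of('wrist','blue_caddy')[:2]: print(o['score'],o['bbox'])
```

```text
1.6083 [ 0.53940972 -0.27540329  0.14446965]
[[ 0.27707407 -0.57363158 -0.00303551]
 [ 0.570095   -0.27024516  0.00098314]
 [ 0.75234181  0.02235408  0.27563655]]
7276 ((545.9454956054688, -275.65789794921875), (100.42137908935547, 45.447174072265625), 5.598752021789551)
0.86 [254.0, 142.9, 316.0, 269.8]
```

View pics/w1.png

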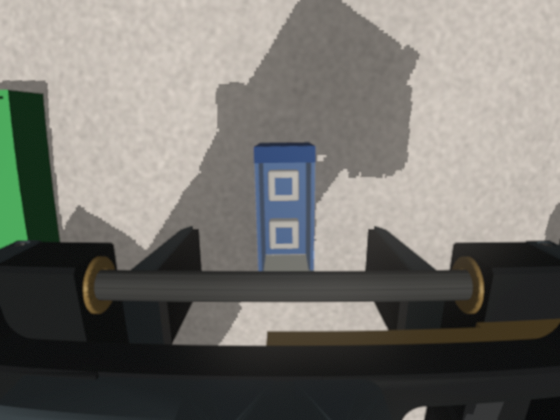

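The wrist view shows the caddy centred between the fingers (top face ~x 254–316). The blue end is at row ~150 and the two tablets at (283,186) and (284,235). Refined pose: (0.541, −0.276), yaw 5°. Now I'll grasp and lift.

Run:
```python
from h import *
o0=[.541,-.2757,.001]
p,q=pose(o0,5,0,-1)
arm.move_linear(p+[0,0,.06],q,speed=.15); arm.move_linear(p,q,speed=.08)
ob=arm.observe(); print(ob['time'],ob['tool_pos'],ob['force'])
arm.set_gripper(0.0); ob=arm.observe(); print('w',ob['width']*91,ob['force'])
arm.move_linear(p+[0,0,.12],q,speed=.12); arm.pause(.2)
ob=arm.observe(); print(ob['time'],'w',ob['width']*91,ob['force'],ob['torque'])
snap('scene','s2.png'); im=cv2.imread('pics/s2.png'); cv2.imwrite('pics/v2.png',cv2.resize(im[60:310,60:394],None,fx=2,fy=2))
```

```text
3.15 [ 0.54141718 -0.2759253   0.02561077] [0.60671427 0.85047864 0.53011227]
w 45.82606187286813 [ 0.34261921 -1.2619894   1.11854234]
5.2583 w 45.726571893944254 [-0.17975     0.53626533 -4.27503545] [0.02435789 0.0455754  0.04998006]
```

View pics/v2.png

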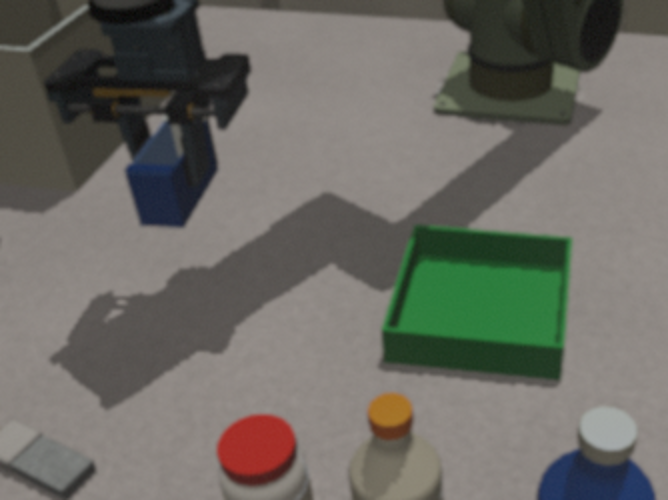

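Grasp and lift are good: width 45.7 mm, and the extra 4.3 N at the wrist is plausible for caddy plus tablets. In the view the caddy hangs level at (170,175). Next I'll carry it over the tray and tip.

```bash
cat >> h.py <<'E'
YT=92.5
def tip(th,z=.075):
    b=R.from_euler('z',YT,degrees=True).apply([.018,0,0])
    return lip_pose(np.array([.530,.046,z])+b,YT,th,-1)
E
python3 - <<'E'
from h import *
p,q=tip(0,.12); arm.move_linear(p,q,speed=.15); print(arm.observe()['time'])
p,q=tip(0,.075); arm.move_linear(p,q,speed=.1)
for th in (15,29,43):
    p,q=tip(th); arm.move_linear(p,q,speed=.05)
    ob=arm.observe(); print(th,ob['time'],ob['force'].round(2))
arm.pause(.6)
ob=arm.observe(); print(ob['time'],ob['force'].round(2),ob['width']*91,ob['tool_pos']-p)
a,d=snap('scene','s3.png'); b,d=snap('side','s3b.png')
for o in arm.outline_of('side','tablet_a'): print(o['score'],o['bbox'])
cv2.imwrite('pics/v3.png',np.hstack([cv2.resize(cv2.imread('pics/'+f)[y:y+200,x:x+200],(400,400)) for f,x,y in (('s3.png',200,90),('s3b.png',190,110))]))
E
```

```text
8.0917
15 9.1583 [-0.16 -0.38 -3.11]
29 9.6 [-0.04  0.04 -3.56]
43 10.0417 [-0.17  0.85 -3.36]
10.6417 [-0.17 -0.01 -3.33] 46.07820102929462 [1.41029374e-06 3.99158660e-05 5.53674715e-05]
0.6 [291.6, 232.8, 301.5, 235.9]
```

View pics/v3.png

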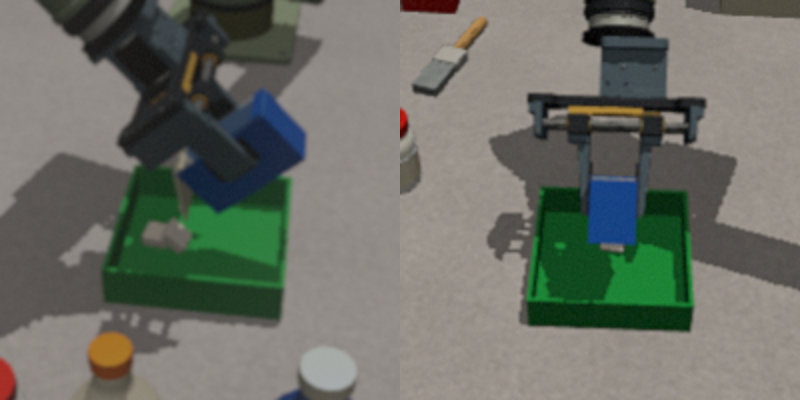

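Two white tablets appear to lie on the tray floor (left panel ~165,235), below the open flap. I'll raise the caddy still tipped, look again, and confirm before levelling.

Run:
```python
from h import *
p,q=tip(43,.15); arm.move_linear(p,q,speed=.12); arm.pause(.3)
print(arm.observe()['time'],arm.observe()['force'].round(2))
a,d=snap('scene','s4.png')
for o in arm.outline_of('scene','tablet_a'):
    P=cloud('scene',d,o['pixels']); print(round(o['score'],2),o['bbox'],np.median(P,axis=0).round(3))
P=cloud('scene',d,np.ones(d.shape,bool))
Q=P[(abs(P[:,0]-.53)<.08)&(abs(P[:,1]-.046)<.08)&(P[:,2]>.014)&(P[:,2]<.04)]; print(len(Q),np.percentile(Q,[2,50,98],axis=0).round(3))
cv2.imwrite('pics/v4.png',cv2.resize(a[80:280,200:400,::-1],(600,600),interpolation=cv2.INTER_CUBIC))
```

```text
11.8667 [-0.72 -0.44 -2.53]
0.62 [282.1, 199.7, 299.0, 217.6] [0.535 0.02  0.022]
0.42 [273.3, 199.8, 281.3, 214.2] [ 0.532 -0.006  0.017]
0.15 [251.5, 171.5, 345.5, 250.7] [0.528 0.048 0.007]
248 [[ 0.451 -0.023  0.015]
 [ 0.531  0.012  0.02 ]
 [ 0.545  0.031  0.032]]
```

View pics/v4.png

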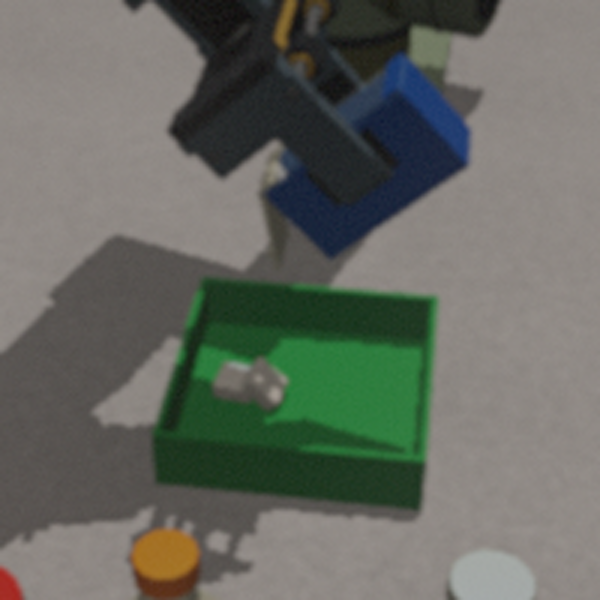

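Both tablets are in the tray, at (232,380) and (268,382) in this view, one leaning on the other. Next I'll level the caddy and return it to its original free spot.

Run:
```python
from h import *
for th in (22,0):
    p,q=tip(th,.15); arm.move_linear(p,q,speed=.05)
p,q=pose([.541,-.2757,.15],5,0,-1); arm.move_linear(p,q,speed=.15); arm.pause(.2)
f0=arm.observe()['force']; print(arm.observe()['time'],f0.round(2))
for z,s in ((.03,.12),(.005,.05),(.003,.01),(.0015,.01),(.0005,.01)):
    p,q=pose([.541,-.2757,z],5,0,-1); arm.move_linear(p,q,speed=s)
    f=arm.observe()['force']; print(z,f.round(2))
    if z<.02 and f[2]-f0[2]>2.5: break
arm.set_gripper(1.0); arm.pause(.2)
arm.move_linear(p+[0,0,.06],q,speed=.08); arm.move_linear(p+[0,0,.18],q,speed=.2); arm.pause(.3)
print(arm.observe()['time'],arm.observe()['width'])
a,d=snap('scene','s5.png'); P=cloud('scene',d,np.ones(d.shape,bool)).astype(np.float32)
b,db=snap('side','s5b.png')
for y in (-.2757,.322):
    Q=P[(abs(P[:,0]-.54)<.09)&(abs(P[:,1]-y)<.06)&(P[:,2]>.06)&(P[:,2]<.072)]; print(len(Q),cv2.minAreaRect(Q[:,:2]*1000),np.median(Q[:,2]))
for l in ('tablet_a','blue_caddy'):
  for o in arm.outline_of('side',l):
    M=cloud('side',db,o['pixels']); print(l,round(o['score'],2),np.percentile(M,[2,50,98],axis=0).round(3).tolist())
cv2.imwrite('pics/v5.png',np.vstack([cv2.resize(a[130:270,90:490,::-1],(800,280)),cv2.resize(b[100:400,190:390,::-1],(400,600))[:300].repeat(1,0) if 0 else np.hstack([cv2.resize(b[110:260,220:370,::-1],(300,300)),cv2.resize(b[190:290,230:350,::-1],(500,300))])]))
```

```text
16.15 [-0.54 -0.4  -3.33]
0.03 [ 1.32 -0.09 -3.77]
0.005 [-1.04 -0.74 -3.53]
0.003 [ 0.64 -0.19 -4.3 ]
0.0015 [-0.56 -0.7  -2.27]
0.0005 [-1.17  0.39  1.99]
21.825 1.002083157306947
716 ((538.825927734375, -275.0301513671875), (117.47846221923828, 48.87751007080078), 4.40801477432251) 0.064596355
926 ((534.0220947265625, 322.05609130859375), (115.8693618774414, 46.13619613647461), 2.8633594512939453) 0.06486487
tablet_a 0.58 [[0.519, 0.01, 0.012], [0.532, 0.021, 0.024], [0.546, 0.031, 0.034]]
tablet_a 0.55 [[0.511, -0.019, 0.007], [0.52, -0.008, 0.019], [0.538, 0.012, 0.03]]
blue_caddy 0.74 [[0.484, -0.299, 0.007], [0.537, -0.256, 0.053], [0.59, -0.248, 0.068]]
```

View pics/v5.png

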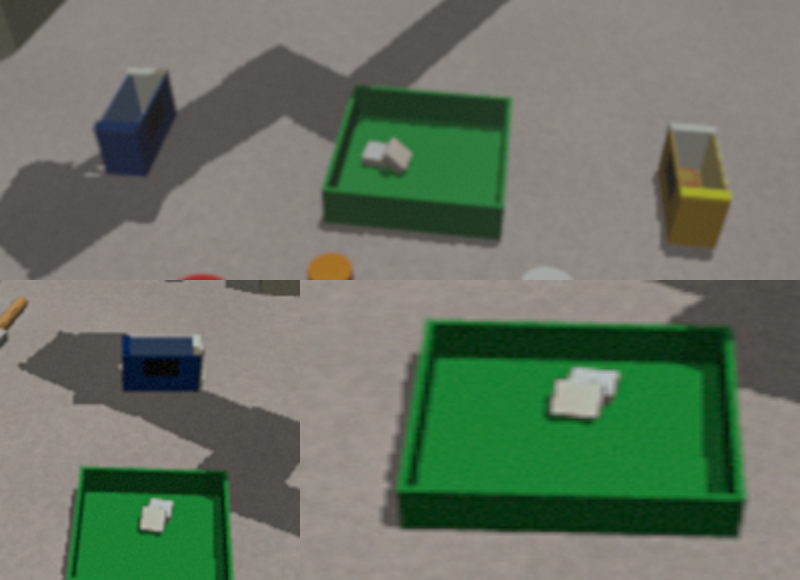

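The caddy stands upright at (135,125). Both tablets lie in the tray near (385,155), and the yellow caddy is unchanged. The gripper is open and clear, so I'm signing off.

```bash
python3 -c "
from h import *
arm.sign_off(); print(arm.observe()['time'])"
```

```text
the job is handed in; nothing more can be done
the job is handed in; nothing more can be done
```

I tipped the blue caddy over the tray and both white tablets slid out into it. The caddy is now back upright on the counter at its original spot, released, and the job is handed in.

- **What I did:** I gripped the caddy across its 46 mm width at mid-length. I turned it about 90° over the tray to avoid a wrist singularity, tipped it to 43° and paused 0.6 s. I then levelled it and set it down.
- **Tablets:** The scene and side cameras both showed two tablets inside the tray, the second leaning on the first.
- **Blue caddy:** It measured (0.539, −0.275), yaw 4.4°, top at 65 mm, well clear of the tray. The gripper was open and raised above it.
- **Yellow caddy:** It was unmoved, within 1 mm of its first measurement.
- **Time and forces:** The robot clock read about 22 s at the last check. The wrist forces I sampled stayed below about 5 N.
- **Disagreements:** The measured caddy length came out at about 117 mm instead of 110. I put that down to depth smear. The clock could not be read after hand-in.

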